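# Scrape the cut-off jig clear and set its stop arm square

### The arm

A 6-joint arm with a two-finger parallel gripper is mounted at the origin on the work surface; the furniture and walls round the work are solid. World frame = base frame: x ahead of the robot, y to its left, z up, the work surface at z = 0. Lengths are in mm, angles in rad, forces in N, time in s.
With the tool pointing down it reaches from about 300 to 775 mm from the base axis. Payload 14.6 kg.
Tool frame: the origin (TCP) lies on the mounting face of the last link; the fingertips stand 199 mm ahead of it and the grasp point (between the pads) lies 180 mm ahead of it; z points along the fingers, y is the line along which they close (so a half turn about z gives the same grasp; the last joint's range is limited). The gripper opens to 94 mm and grips with 3 to 60 N. Pads are 16 mm wide; open, the fingers measure 119 mm over their backs; the gripper's body (75 mm by 177 mm) begins 78 mm behind the grasp point.
Start: joints at [-1.232, 0.3, 1.521, -0, 1.321, -0.067], TCP at [217.107, -505.327, 404.646] pointing down, gripper open.
Joint ranges: [-3.03, 3.03], [-0.79, 2.21], [0.23, 2.52], [-1.04, 4.18], [0, 3.07], [-2.55, 2.55]. Speed limits (rad/s): [2.22, 2.22, 2.57, 3.14, 3.14, 3.14].

### API

Orientations are given as [roll, pitch, yaw] about the fixed x, y, z axes, in that order (R = Rz(yaw) Ry(pitch) Rx(roll)).
In Python, from cell import manip gives the robot as it stands. The module is installed in compiled form; this text tells all that it offers.
- The arm moves only by the shell command python3 -m creep 'ROWS' [FORCE]. ROWS is a JSON object of lists of equal length, an entry for each row: "slide": the shift along the world's x, y, z in cm, a list of three; "turn": the turn about the world's z in rad; "claw": the opening, from 0 (shut) to 1 (fully open). A call has 1 to 8 rows; each row shifts and turns the commanded pose from where the row before left it; what a row does not reach is not made up. A row lasts 1/8 s, in which the tool goes at most 62.5 mm and 10.7 degrees, less where a joint would pass 70% of its speed; a pose out of reach is approached as far as the arm can. A call with a gripper value outside its range is refused whole. The fingers move at their own pace and stop on an object; FORCE is the grip in N (left out, the last holds). Time passes only in rows, so rows that do not move let the fingers close. It gives the time, the measured TCP pose, the force, the opening and the grip force at its end, in the units of the state.
- manip.read_state(): the state, without advancing time (a new reading comes with each control period).
- manip.camera(name): name is "scene" or "top" or "wrist"; returns (picture, depth): 480x640x3 uint8, red, green, blue; 480x640 float32, mm along the optical axis (not along the pixel's ray), 0 where there is no reading.
- manip.calibration(name): a dict with "intrinsics" (3x3 intrinsics, pixels), "pose" (4x4, takes a point from camera to world coordinates). Camera axes: x right, y up, looking along -z (the intrinsics and any distortion apply to the point x, -y, -z); pixel columns grow to the right and rows downward; lengths in mm; the calibration is good to about 2 mm. A picture is of the moment at which its call begins: read the wrist's pose just before it. calibration takes no time and is no camera call; for the wrist camera it gives the pose at the moment of the call.
- manip.sign_off(): hands the job in; it is judged then, once.
Trained networks look in the newest picture that a camera, given by its name, has taken for a name from the list of things; names that differ only in an ending like _2 or _b are one class to them, and where a whole thing is asked for, a point or a joint stands for the part that bears it (a point fixed in the world has none). Each returns a list of dicts, best first, with "score" (0 to 1); they miss things now and then, are a little off and sometimes report something else, mostly with a low value. They report only what shows in the picture. A call takes as long as a camera call. They do not tell look-alikes from the thing itself.
- manip.cut_out(query, camera): "mask" (480x640 bool, what is visible of it) and "position" ([column, row] in pixels, amid what is visible of it).
The state is a dict: "clock": time; "joints": joint angles; "qd": joint speeds; "effort": joint torques, N m; "eef_pos": TCP position; "eef_rot": TCP orientation; "wrist_force": force on the tool from outside, world axes, zero at the start; "moment": the same for the moment, N m; "finger_gap": finger opening in mm; "finger_force": force on a finger pad.
Only numpy, scipy, OpenCV 4.12 (cv2) and the standard library are available. Lean on these libraries where they do the work, as an engineer would, in place of code of your own. Each camera call takes 0.05 s, during which the arm holds its last target. There are 200 camera calls.

### The job

Use the scraper block to push all five steel chips along the jig's plate into its catch tray, without touching the chips with the gripper, and then stand the scraper upright on the bench, clear of the jig. After that, swing the jig's stop arm square across the plate by its knob, ready for the next cut, and leave the other things on the bench where they are.

Things in the scene. Friction and masses are not known exactly. Their poses are not given: they have to be found in the camera images.
- jig: Fixed cut-off jig. Origin: on the bench under the plate's centre. Flat steel plate, 150 mm along x, 170 mm along y, top face 26 mm above the bench; a rail along each long side (top at 40 mm, inner faces at x = -65 and +65 mm) leaves a lane 130 mm wide along its y axis, open at both ends. The tray adjoins the -y end, where the plate's edge is at y = -85 mm. At yaw 0 its axes are the world's.
- tray_floor (a point): Centre of the inner floor of the jig's open-topped sheet-metal catch tray, 3 mm above the bench, at (0, -130, 3) mm in the jig's frame. Inside, the tray is 134 mm wide along x and runs from the plate's edge at y = -85 mm to y = -172 mm; its walls reach 45 mm above the bench.
- stop_arm (a joint): Angle (rad) of the stop arm. 0: the bar points along the jig's -y, above the +x rail; positive turns it clockwise (seen from above) in over the plate; 1.571: it points along the jig's -x, square across the lane; negative (as at the start): outward, clear of the lane. Bar direction in the jig's frame: (-sin q, -cos q). Range -0.7 to 2.0, no detent at square; friction of 0.12 N m keeps it where left.
- stop_pivot (a point): Upright pivot axis of the stop arm, on the +x rail, at (72.5, 55, 50) mm in the jig's frame, level with the bar's top. The arm is a flat aluminium bar 18 mm wide and 8 mm thick, 42 to 50 mm above the bench, that turns level about this axis.
- stop_knob (a point): Grip point on the upright round black knob near the stop arm's free end, 115 mm from the pivot's axis. The knob is 19 mm in diameter, stands on the bar from 50 to 88 mm above the bench; this point is on its axis, 72 mm above the bench.
- scraper_mid (a point): Centre, 30 mm above its foot, of the loose scraper block (0.18 to 0.35 kg) that stands on the bench to the right of the jig; z up. Its steel shoe, which scrapes, is 112 mm long (x), 34 mm wide (y), 16 mm high, flat underneath; above it a wooden grip 90 mm long (x) and 26 mm thick (y) rises to 61 mm above the foot. Same both ways round.
- bent_rod: Dark bent steel rod, 54 x 103 x 27 mm, lying near by; bystander. Origin: centre of its underside.
- tape: Roll of yellow tape lying flat, 97 mm across, 19 mm high; bystander. Origin: centre of its underside.
- caliper: Steel vernier caliper lying flat, 77 x 220 x 12 mm; bystander. Origin: centre of its underside.
- chip0: Chip: slice of steel rod, a disc 19 mm in diameter and 8 mm thick, lying flat on the jig's plate; origin at its centre
- chip1: Chip: offcut of steel flat bar, 17 x 13 x 8 mm, lying flat on the jig's plate; origin at its centre
- chip2: Chip: slice of steel rod, a disc 19 mm in diameter and 8 mm thick, lying flat on the jig's plate; origin at its centre
- chip3: Chip: offcut of steel flat bar, 17 x 13 x 8 mm, lying flat on the jig's plate; origin at its centre
- chip4: Chip: slice of steel rod, a disc 19 mm in diameter and 8 mm thick, lying flat on the jig's plate; origin at its centre
Not all that is in view belongs to the job. There is more than one size of the part that bears scraper_mid; the job needs the larger.

How it is judged:
By the outcome, as a careful person would: the job done as asked, in the order asked, and still so for the second after the job is handed in, with the robot touching nothing.
It also fails if it takes over 66 s, if anything falls off the work surface, if the arm or the gripper's body presses on something with over 40 N, if the wrist force passes 120 N, or if a joint passes its speed limit or range.

## Working session

There is one attempt and no reset: what is moved stays moved. The work goes in short steps, Python scripts to look and compute and a shell command to move; the robot and the scene stay as the last step left them, time stands still between calls to the robot, and variables do not carry over. Pictures are saved under pics/ and viewed, at most 10 in all, crops included, and the job is handed in when it is done.

```bash
mkdir -p pics; cat > h.py <<'E'
import numpy as np, cv2
from cell import manip
def pts(cam, depth, mask=None):
    c=manip.calibration(cam);K=np.array(c["intrinsics"]);T=np.array(c["pose"])
    v,u=np.nonzero((depth>0)&(mask if mask is not None else True))
    d=depth[v,u]
    p=np.stack([(u-K[0,2])/K[0,0]*d,-(v-K[1,2])/K[1,1]*d,-d,np.ones_like(d)])
    return (T@p)[:3].T,u,v
E
python3 - <<'E'
from h import *
s=manip.read_state();print({k:np.round(s[k],3).tolist() for k in s})
for n in ("scene","top"):
    im,d=manip.camera(n);cv2.imwrite(f"pics/{n}0.png",im[:,:,::-1]);np.save(f"{n}0.npy",d)
    print(n,manip.calibration(n))
    for q in ["jig","scraper_mid","stop_knob","stop_arm","tape","bent_rod","caliper","chip0","chip1"]:
        for r in manip.cut_out(q,n)[:6]:
            p,u,v=pts(n,d,r["mask"])
            print(q,round(r["score"],2),np.round(r["position"]),r["mask"].sum(),np.round(np.median(p,0)),np.round(p.min(0)),np.round(p.max(0)))
E
```

```text
{'clock': 0.0, 'joints': [-1.232, 0.3, 1.522, -0.0, 1.321, -0.067], 'qd': [-0.002, 0.0, -0.001, -0.001, -0.0, 0.001], 'effort': [-0.0, -53.181, -35.274, 0.071, 0.024, -0.0], 'eef_pos': [217.078, -505.299, 404.077], 'eef_rot': [-3.14, -0.0, 0.406], 'wrist_force': [-1.012, 0.035, 0.378], 'moment': [0.068, -0.013, -0.012], 'finger_force': 0.0, 'finger_gap': 93.935}
scene {'intrinsics': array([[547.32917511,   0.        , 323.52042167],
       [  0.        , 547.32917511, 233.30177841],
       [  0.        ,   0.        ,   1.        ]]), 'pose': array([[ 4.36763781e-01,  5.13599691e-01, -7.38547735e-01,
        -5.02712714e+02],
       [-8.99498939e-01,  2.38580186e-01, -3.66034361e-01,
        -5.78553984e+02],
       [-1.17922788e-02,  8.24193455e-01,  5.66185562e-01,
         7.88944411e+02],
       [ 0.00000000e+00,  0.00000000e+00,  0.00000000e+00,
         1.00000000e+00]])}
jig 0.87 [318. 244.] 5708 [455. -87.  24.] [ 363. -214. -764.] [1800.  693.   91.]
scraper_mid 0.75 [437. 274.] 440 [ 434. -393.   29.] [ 154. -456.   -5.] [ 558. -357.  305.]
scraper_mid 0.71 [395. 273.] 645 
[... 1801 characters left out ...]
. -322.   -4.] [ 464. -252.   52.]
scraper_mid 0.2 [301. 230.] 6416 [454. -69.  26.] [ 364. -211.   -5.] [583.  60.  95.]
stop_knob 0.79 [290. 189.] 422 [558. -45.  52.] [ 525. -105.   -2.] [594.  21.  95.]
stop_arm 0.78 [293. 189.] 444 [559. -50.  51.] [ 525. -105. -755.] [786.  21.  95.]
tape 0.65 [213. 195.] 633 [551. 154.  19.] [487. 117.  -2.] [582. 212.  29.]
bent_rod 0.85 [355. 292.] 379 [ 309. -198.   15.] [ 292. -258.   -4.] [ 343. -152.   25.]
caliper 0.84 [405. 330.] 922 [ 220. -336.    8.] [ 182. -413.   -7.] [ 280. -196.   18.]
chip0 0.37 [287. 224.] 45 [480. -35.  34.] [472. -43.  26.] [488. -28.  42.]
chip1 0.37 [287. 224.] 45 [480. -35.  34.] [472. -43.  26.] [488. -28.  42.]
```

```bash
python3 - <<'E'
import cv2
im=cv2.imread("pics/top0.png")[130:370,160:480]
cv2.imwrite("pics/top0c.png",cv2.resize(im,(800,600),interpolation=cv2.INTER_CUBIC))
E
```

```text
(no output)
```

View pics/top0c.png

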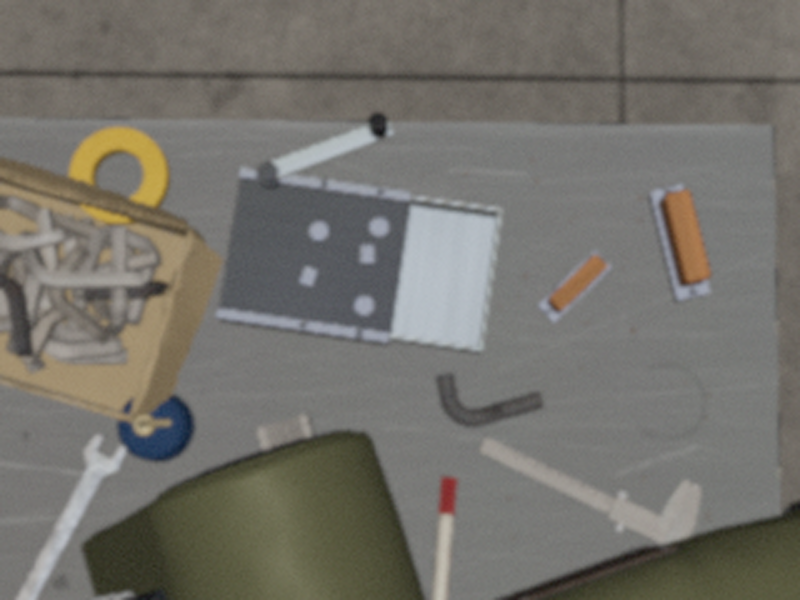

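View pics/scene0.png

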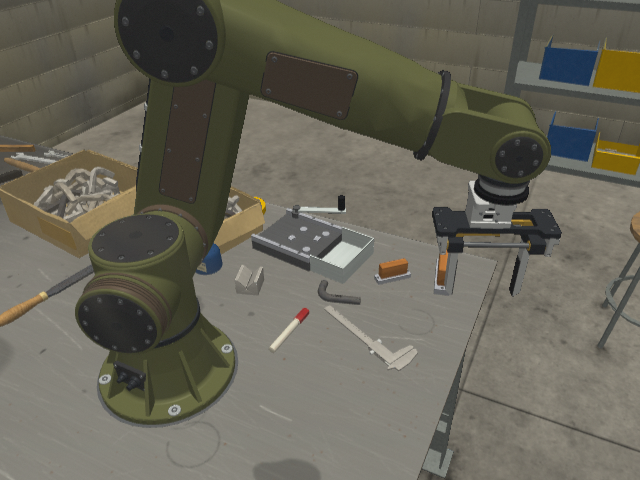

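The top view shows the jig (crop 360,260), with five chips near (318,230), (378,227), (367,254), (308,275) and (364,305). The large scraper is at (685,240) and the small look-alike at (577,287). The knob is at (378,125), and a box of offcuts stands close to the jig's +y end. The scene view agrees, with the gripper above and beside the large scraper.

```bash
python3 - <<'E'
from h import *
im,d=manip.camera("wrist");cv2.imwrite("pics/w0.png",im[:,:,::-1]);np.save("w0.npy",d)
c=manip.calibration("wrist");print(c)
for r in manip.cut_out("scraper_mid","wrist"):
    p,u,v=pts("wrist",d,r["mask"]);print(r["score"],r["position"],np.round(np.median(p,0)))
    for lo,hi in((8,25),(50,75)):
        q=p[(p[:,2]>lo)&(p[:,2]<hi)]
        if len(q)>20: print(lo,len(q),cv2.minAreaRect(q[:,:2].astype(np.float32)),np.median(q[:,2]))
# top: box height
d=np.load("top0.npy");p,u,v=pts("top",d)
m=(u>160)&(u<250)&(v>190)&(v<300)&(p[:,2]>40);q=p[m];print("box",np.percentile(q[:,2],[50,90,99]),q[:,:2].min(0),q[:,:2].max(0))
q=p[(p[:,0]>330)&(p[:,0]<620)&(p[:,1]>-230)&(p[:,1]<40)]
for lo,hi in((20,30),(44,56),(65,95)):
    s=q[(q[:,2]>lo)&(q[:,2]<hi)];print(lo,len(s),cv2.minAreaRect(s[:,:2].astype(np.float32)),np.median(s,0))
E
```

```text
{'intrinsics': array([[384.30315099,   0.        , 317.50552958],
       [  0.        , 384.30315099, 237.190671  ],
       [  0.        ,   0.        ,   1.        ]]), 'pose': array([[ 3.94131103e-01,  8.79759235e-01,  2.65865308e-01,
         2.95382121e+02],
       [-9.19054158e-01,  3.77392351e-01,  1.13641839e-01,
        -4.73519046e+02],
       [-3.58076064e-04, -2.89134400e-01,  9.57288447e-01,
         3.85012979e+02],
       [ 0.00000000e+00,  0.00000000e+00,  0.00000000e+00,
         1.00000000e+00]])}
box [ 80.33896693 115.51150423 129.86570198] [287.68372043  54.35544847] [546.44260517 272.73586625]
20 2710 ((431.699462890625, -74.194091796875), (251.88833618164062, 172.70814514160156), 82.24960327148438) [456.77173788 -36.7135387   26.1110707 ]
44 519 ((481.7431640625, -82.83108520507812), (254.68934631347656, 214.983642578125), 82.8110580444336) [543.22524744 -54.37299339  49.00378633]
65 63 ((576.6234130859375, -92.87364959716797), (17.82799530029297, 16.73320770263672), 0.009353703819215298) [574.85835681 -93.96283903  85.62860543]
```

View pics/w0.png

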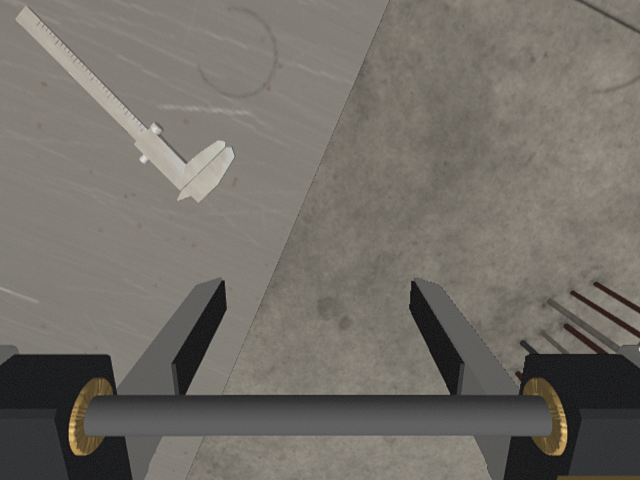

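The wrist view shows the bench's right edge, the caliper and the fingers, but no scraper. I'll move to where the camera covers both the jig and the scrapers.

```bash
python3 -m creep '{"slide":[[2.5,4,0.5],[2.5,4,0.5],[2.5,4,0.5],[2.5,4,0.5],[2.5,4,0.5],[2.5,4,0.5],[2.5,4,0.5],[0,0,0]],"turn":[-0.06,-0.06,-0.06,-0.06,-0.06,-0.06,-0.06,0],"claw":[1,1,1,1,1,1,1,1]}'
python3 - <<'E'
from h import *
im,d=manip.camera("wrist");cv2.imwrite("pics/w1.png",im[:,:,::-1]);np.save("w1.npy",d)
for q0 in ("scraper_mid","chip0","chip1","jig","stop_knob"):
  for r in manip.cut_out(q0,"wrist"):
    p,u,v=pts("wrist",d,r["mask"]);print(q0,round(r["score"],2),np.round(r["position"]),np.round(np.median(p,0),1),np.round(p.min(0)),np.round(p.max(0)))
    if q0=="scraper_mid":
      for lo,hi in((8,25),(40,75)):
        q=p[(p[:,2]>lo)&(p[:,2]<hi)]
        if len(q)>20: print(lo,len(q),cv2.minAreaRect(q[:,:2].astype(np.float32)),np.median(q[:,2]))
np.save("w1pose.npy",manip.calibration("wrist")["pose"])
E
```

```text
clock: 2.1
eef_pos: [393.1, -223.4, 440.1]
eef_rot: [3.141, -0.001, -0.011]
wrist_force: [-0.1, -0.3, -0.3]
finger_gap: 94.0
finger_force: 0.0
scraper_mid 0.97 [488. 119.] [ 478.3 -386.2   54.9] [ 415. -445.   -2.] [ 532. -365.   64.]
8 1562 ((474.8546447753906, -393.1418151855469), (111.99347686767578, 33.448768615722656), 13.065590858459473) 15.63922419888388
40 3632 ((475.18182373046875, -393.4540100097656), (89.96031188964844, 26.154386520385742), 13.863478660583496) 60.27753931481854
scraper_mid 0.63 [379. 164.] [ 434.1 -288.1   42.8] [ 396. -324.   -1.] [ 466. -255.   46.]
8 569 ((432.42205810546875, -290.6563415527344), (23.576913833618164, 79.68992614746094), 44.510223388671875) 11.69972691825484
40 1226 ((431.8994445800781, -290.19134521484375), (18.337186813354492, 64.5977783203125), 44.657249450683594) 43.62991583351797
chip0 0.63 [182. 112.] [484.5 -98.6  33.6] [ 476. -107.   27.] [493. -89.  36.]
chip0 0.59 [175. 139.] [459.3 -88.2  33.6] [450. -94.  25.] [468. -77.  37.]
chip0 0.56 [122. 119.] [480.6 -40.3  33.6] [472. -49.  26.] [489. -29.  36.]
chip0 0.55 [121. 168.] [436.1 -31.   33.5] [426. -38.  25.] [445. -20.  36.]
chip1 0.63 [182. 112.] [484.5 -98.9  33.5] [ 476. -107.   27.] [493. -89.  36.]
chip1 0.59 [175. 139.] [459.3 -88.5  33.5] [450. -94.  25.] [468. -78.  36.]
chip1 0.56 [122. 119.] [480.7 -40.6  33.5] [472. -49.  26.] [489. -30.  36.]
chip1 0.55 [121. 168.] [436.1 -31.2  33.5] [426. -39.  25.] [446. -20.  36.]
jig 0.63 [157. 140.] [460.9 -70.6  25.7] [ 350. -218.   -3.] [591.  86.  81.]
stop_knob 0.96 [101.  32.] [554.7 -40.7  49.7] [ 526. -112.   -2.] [591.  54.  81.]
```

View pics/w1.png

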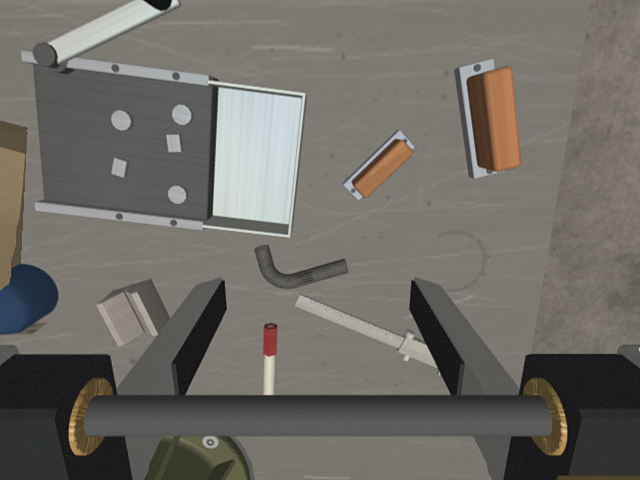

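The wrist view shows the whole lane: chips at (121,120), (181,114), (173,143), (119,168) and (177,194), the tray at (258,160), the large scraper at (490,118) and the pivot at (45,53). The scraper's measured sizes match (112 x 33, 90 x 26). Next I fit the jig.

```bash
python3 - <<'E'
from h import *
d=np.load("w1.npy");p,u,v=pts("wrist",d)
q=p[(p[:,0]>340)&(p[:,0]<600)&(p[:,1]>-230)&(p[:,1]<70)&(u<310)&(v<245)]
from scipy.optimize import least_squares
pl=q[(abs(q[:,2]-26)<2)];
a=pl[:,:2].astype(np.float32);r=cv2.minAreaRect(a);print("plate",r,len(pl),pl[:,2].mean())
rl=q[(abs(q[:,2]-40)<1.5)]
print("rails",len(rl),cv2.minAreaRect(rl[:,:2].astype(np.float32)))
rim=q[(abs(q[:,2]-45)<1.5)];rim=rim[rim[:,1]<-115]
print("rim",len(rim),cv2.minAreaRect(rim[:,:2].astype(np.float32)))
fl=q[(abs(q[:,2]-3)<2)]
bar=q[(abs(q[:,2]-50)<1.5)&(q[:,0]>515)];print("bar",len(bar),cv2.minAreaRect(bar[:,:2].astype(np.float32)))
kn=q[q[:,2]>60];print("knob/high",len(kn),np.round(np.c_[kn.min(0),kn.max(0)],1))
# fit lane: jig yaw from plate's rail borders: PCA-free, slopes of the rail tops
for s in (1,-1):
    m=rl[(rl[:,0]>460) if s>0 else (rl[:,0]<460)]
    f=cv2.fitLine(m[:,:2].astype(np.float32),cv2.DIST_HUBER,0,.01,.01).ravel();print(len(m),f,np.arctan2(f[0],-f[1]) if f[1]<0 else np.arctan2(-f[0],f[1]), np.round(np.c_[m.min(0),m.max(0)],1).tolist())
E
```

```text
plate ((454.2345886230469, -79.94367980957031), (260.5452880859375, 141.37722778320312), 81.76455688476562) 20925 25.84650216623532
rails 3241 ((455.21453857421875, -80.26231384277344), (259.5919494628906, 158.74862670898438), 82.0915756225586)
rim 914 ((438.974853515625, -163.8159637451172), (89.62053680419922, 139.83229064941406), 82.05941772460938)
bar 2296 ((557.8158569335938, -47.055023193359375), (18.384132385253906, 133.82749938964844), 21.397138595581055)
knob/high 145 [[ 430.6  573.8]
 [-105.6   68.4]
 [  60.    80.9]]
1684 [ 1.3158573e-01  9.9130481e-01  5.2425208e+02 -5.5782795e+01] -0.13196845 [[467.0, 548.3], [-217.7, 39.2], [38.5, 41.5]]
1557 [ 1.2498883e-01  9.9215817e-01  3.8973569e+02 -1.4581864e+01] -0.12531658 [[365.9, 458.7], [-211.8, 58.7], [38.5, 41.5]]
```

```bash
python3 - <<'E'
from h import *
d=np.load("w1.npy");p,u,v=pts("wrist",d)
o=np.array([457,-35.3]);w=-.1386;ex=np.array([np.cos(w),np.sin(w)]);ey=np.array([-np.sin(w),np.cos(w)])
j=np.c_[(p[:,:2]-o)@ex,(p[:,:2]-o)@ey,p[:,2]]
P=lambda a:np.round(np.percentile(a,[1,5,50,95,99]),1)
r=j[(abs(j[:,2]-40)<1.5)&(abs(j[:,1])<85)]
for y0 in(-70,-35,0,35,65):
    m=r[abs(r[:,1]-y0)<10];print(y0,P(m[(m[:,0]>50)&(m[:,0]<85)][:,0]),P(m[(m[:,0]<-50)&(m[:,0]>-85)][:,0]))
m=j[(abs(j[:,0])<60)&(abs(j[:,2]-26)<1.5)&(abs(j[:,1])<100)];print("plate y",P(m[:,1]))
c=j[(abs(j[:,0])<62)&(abs(j[:,1])<85)&(j[:,2]>31)&(j[:,2]<37)]
print("chips",np.round([c[:,:2].min(0),c[:,:2].max(0)],1))
b=j[(abs(j[:,2]-50)<1.2)&(j[:,0]>60)&(j[:,0]<140)&(abs(j[:,1])<90)];rr=cv2.minAreaRect(b[:,:2].astype(np.float32));print(rr)
f=cv2.fitLine(b[:,:2].astype(np.float32),2,0,.01,.01).ravel();print(f)
k=p[(p[:,2]>76)&(p[:,0]>540)&(p[:,1]<-60)&(u<310)];print("knob top",len(k),k.mean(0) if len(k) else 0)
E
```

```text
-70 [65.  65.5 69.7 74.1 74.6] [-74.5 -74.1 -69.5 -65.2 -64.8]
-35 [65.1 65.6 70.1 74.2 74.7] [-74.6 -74.  -69.5 -65.5 -65. ]
0 [65.  65.4 70.  74.3 74.7] [-74.6 -74.2 -69.5 -65.3 -65.1]
35 [65.1 65.4 69.3 73.9 74.6] [-74.7 -74.1 -69.8 -65.4 -65. ]
65 [60.  60.2 65.5 71.7 79.8] [-74.8 -74.  -69.7 -65.3 -64.9]
plate y [-82.8 -76.5   5.1  76.5  82.7]
chips [[-51.1 -67.8]
 [ 61.9  56.6]]
((101.448974609375, 2.2725486755371094), (18.32894515991211, 133.82749938964844), 29.338329315185547)
[ 0.47052267 -0.8823879  99.814285    4.503317  ]
knob top 24 [569.12630512 -98.73427768  78.19195577]
```

```bash
python3 -m creep '{"slide":[[2,-4.2,-2],[2,-4.2,-2],[2,-4.2,-2],[2.2,-4.4,-2],[0,0,0],[0,0,-2],[0,0,-2],[0,0,0]],"turn":[0.062,0.062,0.062,0.062,0,0,0,0],"claw":[1,1,1,1,1,1,1,1]}'
```

```text
clock: 3.4
eef_pos: [473.5, -395.1, 319.1]
eef_rot: [-3.14, 0.001, 0.233]
wrist_force: [0.1, -0.4, 0.2]
finger_gap: 93.9
finger_force: 0.0
```

```bash
python3 -m creep '{"slide":[[0.15,0.18,-3],[0,0,-3],[0,0,-3],[0,0,-0.2],[0,0,0],[0,0,0],[0,0,0],[0,0,0]],"turn":[0,0,0,0,0,0,0,0],"claw":[1,1,1,1,0.2,0.2,0.2,0.2]}' 30; python3 -m creep '{"slide":[[0,0,0],[0,0,0],[0,0,0]],"turn":[0,0,0],"claw":[0.1,0.1,0.1]}'
```

```text
clock: 4.4
eef_pos: [475.6, -393.6, 228.1]
eef_rot: [3.141, -0.0, 0.234]
wrist_force: [-0.4, -0.1, 0.4]
finger_gap: 57.5
finger_force: 0.0
clock: 4.78
eef_pos: [475.6, -393.5, 227.6]
eef_rot: [-3.141, 0.0, 0.234]
wrist_force: [-0.1, 1.7, 0.0]
finger_gap: 27.4
finger_force: 0.6
```

```bash
python3 -m creep '{"slide":[[0,0,0],[0,0,0],[0,0,1],[0,0,4],[0,0,4],[0,0,0]],"turn":[0,0,0,0,0,0],"claw":[0.1,0.1,0.1,0.1,0.1,0.1]}'
```

```text
clock: 5.52
eef_pos: [475.8, -393.7, 321.4]
eef_rot: [3.137, -0.003, 0.234]
wrist_force: [-0.5, 0.1, -2.4]
finger_gap: 25.7
finger_force: 30.0
```

```bash
python3 -m creep '{"slide":[[-0.2,4.9,0],[-0.2,4.9,0],[-0.2,4.9,0],[-0.2,4.9,0],[-0.2,4.9,0],[-0.2,4.9,0],[-0.2,4.9,0],[-0.2,4.9,0]],"turn":[-0.047,-0.047,-0.047,-0.047,-0.047,-0.046,-0.046,-0.046],"claw":[0.1,0.1,0.1,0.1,0.1,0.1,0.1,0.1]}';python3 -m creep '{"slide":[[0,0,0],[0,0,0]],"turn":[0,0],"claw":[0.1,0.1]}'
python3 - <<'E'
from h import *
im,d=manip.camera("wrist");cv2.imwrite("pics/w2.png",im[:,:,::-1])
p,u,v=pts("wrist",d)
s=manip.read_state();print(np.round(s["eef_pos"],1),np.round(s["eef_rot"],4))
k=p[(p[:,1]>40)&(p[:,2]>40)&(p[:,2]<200)];print(np.percentile(k[:,2],[90,99,100]))
for r in manip.cut_out("scraper_mid","wrist")[:1]:
    q=p[r["mask"][v,u]];print(np.round([q.min(0),q.max(0)],1))
E
```

```text
clock: 6.52
eef_pos: [459.1, -0.0, 317.0]
eef_rot: [3.141, 0.001, -0.141]
wrist_force: [-0.3, 0.2, -1.5]
finger_gap: 25.9
finger_force: 30.0
clock: 6.78
eef_pos: [459.5, -1.8, 317.2]
eef_rot: [3.141, 0.001, -0.138]
wrist_force: [-0.4, -0.6, -2.2]
finger_gap: 25.9
finger_force: 30.0
[459.6  -2.2 317.3] [ 3.1414e+00  6.0000e-04 -1.3950e-01]
[ 93.66661666 113.99329538 117.54047663]
[[ 3.330e+02 -3.390e+01 -3.000e-01]
 [ 5.194e+02  4.040e+01  1.533e+02]]
```

View pics/w2.png

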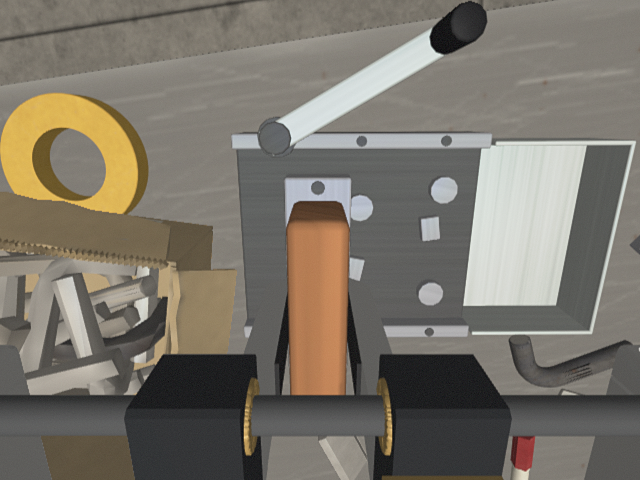

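The held scraper is square to the lane and the chips lie ahead of it, (361,208) being the nearest. The box flap at (205,320) is lower than the gripper body will be. I'll lower it to just above the plate.

```bash
python3 -m creep '{"slide":[[0,0.3,-2],[0,0,-2],[0,0,-1.2],[0,0,-0.6],[0,0,-0.4],[0,0,0],[0,0,0]],"turn":[0,0,0,0,0,0,0],"claw":[0.1,0.1,0.1,0.1,0.1,0.1,0.1]}'
```

```text
clock: 7.75
eef_pos: [459.7, 1.5, 256.0]
eef_rot: [-3.142, -0.001, -0.139]
wrist_force: [0.0, 1.0, -2.1]
finger_gap: 25.6
finger_force: 30.0
```

```bash
python3 -m creep '{"slide":[[0,0,-0.12],[-0.14,-1,0],[-0.17,-1.2,0],[-0.17,-1.2,0],[-0.17,-1.2,0],[-0.17,-1.2,0],[-0.17,-1.2,0],[-0.17,-1.2,0]],"turn":[0,0,0,0,0,0,0,0],"claw":[0.1,0.1,0.1,0.1,0.1,0.1,0.1,0.1]}'; python3 -m creep '{"slide":[[-0.17,-1.2,0],[-0.17,-1.2,0],[-0.17,-1.2,0],[-0.17,-1.2,0],[-0.17,-1.2,0],[0,0,0],[0,0,0]],"turn":[0,0,0,0,0,0,0],"claw":[0.1,0.1,0.1,0.1,0.1,0.1,0.1]}'
```

```text
clock: 8.75
eef_pos: [447.9, -81.3, 254.5]
eef_rot: [-3.142, -0.0, -0.139]
wrist_force: [0.5, 0.8, -1.4]
finger_gap: 25.6
finger_force: 30.0
clock: 9.62
eef_pos: [439.5, -140.4, 254.4]
eef_rot: [-3.142, 0.0, -0.139]
wrist_force: [0.3, 0.2, -3.1]
finger_gap: 25.6
finger_force: 30.0
```

```bash
python3 -m creep '{"slide":[[0,0,2],[0,0,3],[0,0,3],[0.5,-6,0],[0,-6,0],[0,0,0],[0,0,0]],"turn":[0,0,0,0,0,0,0],"claw":[0.1,0.1,0.1,0.1,0.1,0.1,0.1]}'
python3 - <<'E'
from h import *
im,d=manip.camera("wrist");cv2.imwrite("pics/w3.png",im[:,:,::-1])
E
```

```text
clock: 10.5
eef_pos: [444.5, -260.0, 334.1]
eef_rot: [-3.141, 0.001, -0.139]
wrist_force: [0.1, 0.5, -2.3]
finger_gap: 25.7
finger_force: 30.0
```

View pics/w3.png

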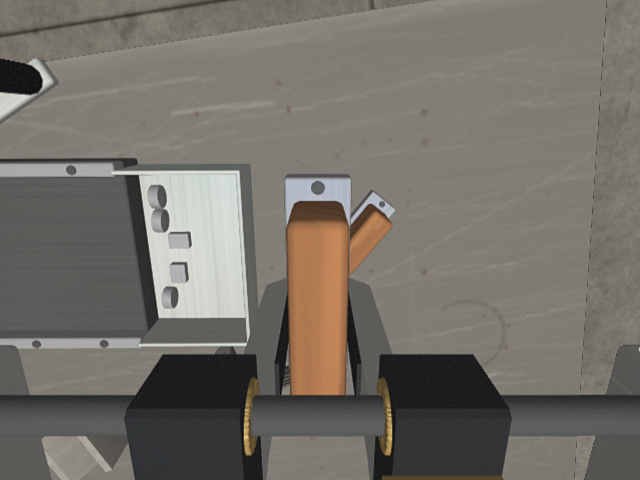

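All five chips are in the tray, at (157,195), (160,220), (179,240), (178,271) and (170,297). The scraper now goes back to its old spot.

```bash
python3 -m creep '{"slide":[[0.8,-3.3,0],[0.8,-3.3,0],[0.8,-3.3,0],[0.7,-3.4,0],[0,0,0],[0,0,-3],[0,0,-3],[0,0,-2]],"turn":[0.094,0.094,0.094,0.092,0,0,0,0],"claw":[0.1,0.1,0.1,0.1,0.1,0.1,0.1,0.1]}'; python3 -m creep '{"slide":[[0,0,-1],[0,0,-0.7],[0,0,-0.5],[0,0,-0.2],[0,0,0],[0,0,0]],"turn":[0,0,0,0,0,0],"claw":[0.1,0.1,0.1,0.1,0.1,0.1]}'
```

```text
clock: 11.55
eef_pos: [475.8, -392.0, 253.3]
eef_rot: [-3.14, 0.001, 0.236]
wrist_force: [-0.1, -0.2, -1.4]
finger_gap: 25.3
finger_force: 30.0
clock: 12.3
eef_pos: [475.5, -393.6, 230.8]
eef_rot: [3.141, -0.0, 0.235]
wrist_force: [-0.4, -0.2, -2.4]
finger_gap: 25.9
finger_force: 30.0
```

Still 2–3 mm up, so I lower until it makes contact, then release.

```bash
python3 -m creep '{"slide":[[0,0,-0.2],[0,0,-0.1],[0,0,0],[0,0,0]],"turn":[0,0,0,0],"claw":[0.1,0.1,0.1,0.1]}'; python3 -m creep '{"slide":[[0,0,0],[0,0,0],[0,0,0],[0,0,0],[0,0,0],[0,0,2],[0,0,4],[0,0,4]],"turn":[0,0,0,0,0,0,0,0],"claw":[1,1,1,1,1,1,1,1]}'
```

```text
clock: 12.8
eef_pos: [475.5, -393.5, 227.6]
eef_rot: [3.141, -0.0, 0.235]
wrist_force: [-0.7, 0.8, 0.7]
finger_gap: 25.6
finger_force: 30.0
clock: 13.8
eef_pos: [475.4, -393.4, 330.1]
eef_rot: [3.141, -0.001, 0.235]
wrist_force: [0.6, -0.0, 0.5]
finger_gap: 94.1
finger_force: 0.0
```

```bash
python3 -m creep '{"slide":[[1,2.95,0],[1,2.95,0],[1,2.95,0],[1,2.95,0],[1,2.95,0],[1,2.95,0],[1,2.95,0],[1,2.95,0]],"turn":[0.168,0.168,0.168,0.168,0.168,0.168,0.168,0.168],"claw":[1,1,1,1,1,1,1,1]}';python3 -m creep '{"slide":[[1,2.95,0],[1,2.95,0],[0,0,0],[0,0,0]],"turn":[0.168,0.168,0,0],"claw":[1,1,1,1]}'
python3 - <<'E'
from h import *
s=manip.read_state();print(np.round(s["eef_pos"],1),np.round(s["joints"],3))
im,d=manip.camera("wrist");cv2.imwrite("pics/w4.png",im[:,:,::-1])
p,u,v=pts("wrist",d)
k=p[(abs(p[:,2]-87)<3)&(abs(p[:,0]-576)<25)&(abs(p[:,1]+99)<25)];print(len(k),np.round([k.min(0),k.mean(0),k.max(0)],1))
E
```

```text
clock: 14.8
eef_pos: [555.7, -156.5, 329.1]
eef_rot: [3.14, 0.001, 1.584]
wrist_force: [0.3, -0.8, -0.3]
finger_gap: 93.9
finger_force: 0.0
clock: 15.3
eef_pos: [575.3, -99.0, 328.3]
eef_rot: [3.141, 0.001, 1.912]
wrist_force: [-0.4, -0.3, -0.8]
finger_gap: 93.5
finger_force: 0.0
[575.3 -99.  328.3] [-0.233  0.445  1.507 -0.     1.189 -0.575]
702 [[ 570.2 -103.7   84. ]
 [ 579.1  -93.8   87.9]
 [ 588.9  -84.9   89.9]]
```

View pics/w4.png

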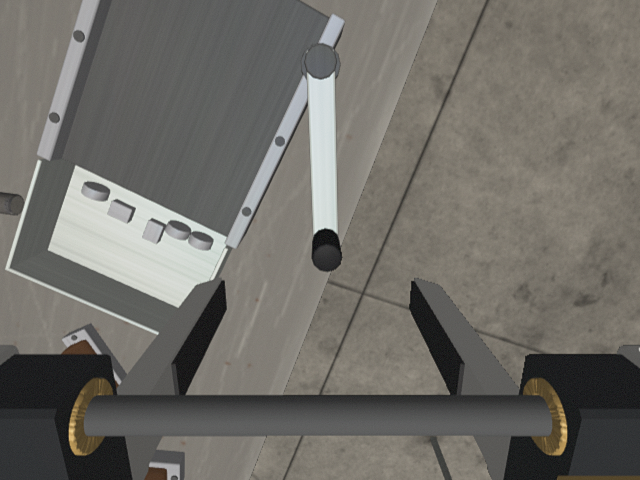

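The view shows the pivot at (321,62), the knob top at (327,257) centred between the open fingers, and the chips resting in the tray. Descend and grip lightly.

```bash
python3 -m creep '{"slide":[[0.25,0.2,-2.5],[0,0,-2.5],[0,0,-1.7],[0,0,-0.7],[0,0,0],[0,0,0],[0,0,0],[0,0,0]],"turn":[0,0,0,0,0,0,0,0],"claw":[1,1,1,1,0.15,0.15,0.15,0.15]}' 15;python3 -m creep '{"slide":[[0,0,0],[0,0,0],[0,0,0],[0,0,0],[0,0,0]],"turn":[0,0,0,0,0],"claw":[0.1,0.1,0.1,0.1,0.1]}'
python3 - <<'E'
from h import *
s=manip.read_state();e=s["eef_pos"];print(np.round(e,1),np.round(s["wrist_force"],1))
o=np.array([457,-35.3]);w=-.1386;R=np.array([[np.cos(w),-np.sin(w)],[np.sin(w),np.cos(w)]])
P=o+R@[72.5,55];v=R.T@(np.array(e[:2])-P);q=np.arctan2(-v[0],-v[1]);print(P,"r",np.hypot(*v),"q",q)
# equal steps to square, in cm along world; 21 steps
n=21;a=np.linspace(q,np.pi/2,n+1);X=np.array([P+R@(115*np.array([-np.sin(t),-np.cos(t)])) for t in a]);X[0]=e[:2]
print("dq",a[1]-a[0]);print(np.round(np.diff(X,axis=0)/10,2).tolist());print(X[-1])
E
```

```text
clock: 16.35
eef_pos: [578.0, -96.5, 253.8]
eef_rot: [3.141, 0.0, 1.915]
wrist_force: [0.1, 0.5, -0.0]
finger_gap: 57.5
finger_force: 0.0
clock: 16.98
eef_pos: [578.1, -96.5, 253.5]
eef_rot: [3.141, 0.0, 1.915]
wrist_force: [0.9, 0.6, -0.7]
finger_gap: 18.8
finger_force: 15.0
[578.1 -96.5 253.5] [ 0.9  0.6 -0.7]
[536.40337017   9.15621223] r 113.62064954853048 q -0.5141042167958852
dq 0.09928097826622773
[[-1.03, -0.49], [-1.11, -0.26], [-1.13, -0.14], [-1.14, -0.03], [-1.14, 0.08], [-1.12, 0.19], [-1.1, 0.3], [-1.06, 0.41], [-1.02, 0.52], [-0.96, 0.61], [-0.9, 0.71], [-0.82, 0.79], [-0.74, 0.87], [-0.65, 0.94], [-0.55, 1.0], [-0.45, 1.05], [-0.35, 1.09], [-0.24, 1.12], [-0.12, 1.13], [-0.01, 1.14], [0.1, 1.14]]
[422.50617577  25.04422996]
```

```bash
python3 -m creep '{"slide":[[-1.08,-0.37,0],[-1.11,-0.26,0],[-1.13,-0.14,0],[-1.14,-0.03,0],[-1.14,0.08,0],[-1.12,0.19,0],[-1.1,0.3,0],[0,0,0]],"turn":[-0.099,-0.099,-0.099,-0.099,-0.099,-0.099,-0.099,0],"claw":[0.1,0.1,0.1,0.1,0.1,0.1,0.1,0.1]}'
python3 -m creep '{"slide":[[-1.06,0.41,0],[-1.02,0.52,0],[-0.96,0.61,0],[-0.9,0.71,0],[-0.82,0.79,0],[-0.74,0.87,0],[-0.65,0.94,0],[0,0,0]],"turn":[-0.099,-0.099,-0.099,-0.099,-0.099,-0.099,-0.099,0],"claw":[0.1,0.1,0.1,0.1,0.1,0.1,0.1,0.1]}'
```

```text
clock: 17.98
eef_pos: [499.3, -98.2, 253.4]
eef_rot: [-3.141, -0.001, 1.221]
wrist_force: [0.8, 7.0, -1.1]
finger_gap: 18.6
finger_force: 15.0
clock: 18.98
eef_pos: [437.9, -50.0, 253.4]
eef_rot: [-3.141, 0.001, 0.53]
wrist_force: [-4.2, -0.1, 1.2]
finger_gap: 18.5
finger_force: 15.0
```

```bash
python3 -m creep '{"slide":[[-0.54,1,0],[-0.44,1.05,0],[-0.34,1.09,0],[-0.23,1.12,0],[-0.11,1.13,0],[0,1.08,0],[0.1,1.04,0],[0,0,0]],"turn":[-0.096,-0.096,-0.096,-0.096,-0.095,-0.095,-0.095,0],"claw":[0.1,0.1,0.1,0.1,0.1,0.1,0.1,0.1]}'
python3 - <<'E'
from h import *
def look():
    s=manip.read_state();print(np.round(s["eef_pos"],1),np.round(s["eef_rot"],4),np.round(s["wrist_force"],1))
    im,d=manip.camera("wrist");cv2.imwrite("pics/w5.png",im[:,:,::-1])
    p,u,v=pts("wrist",d);o=np.array([457,-35.3]);w=-.1386;R=np.array([[np.cos(w),-np.sin(w)],[np.sin(w),np.cos(w)]])
    j=(p[:,:2]-o)@R
    m=(abs(p[:,2]-50)<1.5)&(j[:,0]<58)&(j[:,0]>-60)&(abs(j[:,1]-55)<25)
    f=cv2.fitLine(j[m].astype(np.float32),2,0,.01,.01).ravel();print(m.sum(),np.round(f,4),np.arctan(f[1]/f[0]))
look()
E
```

```text
clock: 19.98
eef_pos: [422.1, 25.1, 253.0]
eef_rot: [3.141, 0.005, -0.138]
wrist_force: [-14.4, 2.2, 9.0]
finger_gap: 19.0
finger_force: 15.0
[422.1  25.1 253. ] [ 3.1414  0.0048 -0.1384] [-14.4   2.2   9. ]
6895 [9.98900e-01 4.71000e-02 1.47874e+01 5.59657e+01] 0.0471231
```

View pics/w5.png

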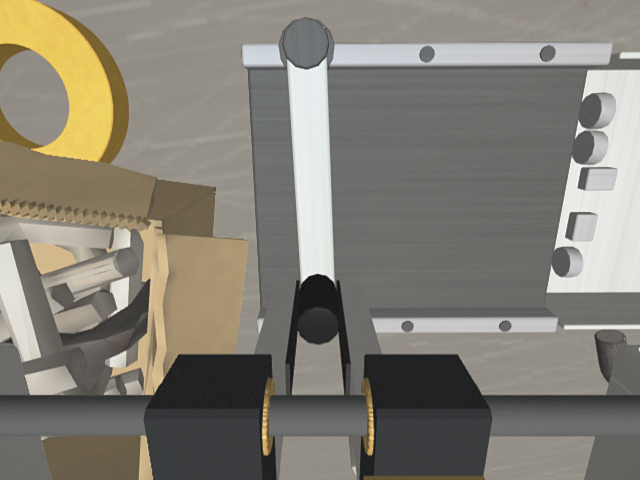

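```bash
cat > fit.py <<'E'
from h import *
def look(show=None):
    im,d=manip.camera("wrist")
    if show: cv2.imwrite(show,im[:,:,::-1])
    p,u,v=pts("wrist",d);o=np.array([457,-35.3]);w=-.1386;R=np.array([[np.cos(w),-np.sin(w)],[np.sin(w),np.cos(w)]])
    j=(p[:,:2]-o)@R;z=p[:,2]
    def edge(sel,ax,bins,pick):   # border of a region, binned along the other axis, line fit
        a=j[sel];e=[]
        for b0,b1 in zip(bins[:-1],bins[1:]):
            m=a[(a[:,1-ax]>=b0)&(a[:,1-ax]<b1)]
            if len(m)>15:e.append(((b0+b1)/2,np.percentile(m[:,ax],pick)))
        e=np.array(e);f=np.polyfit(e[:,0],e[:,1],1);return np.round(f,4),len(e)
    bar=(abs(z-50)<2)&(j[:,0]<52)&(j[:,0]>-25)&(abs(j[:,1]-55)<25)
    bx=np.arange(-24,52,4)
    print("bar lo/hi (y vs x)",edge(bar,1,bx,2),edge(bar,1,bx,98))
    by=np.arange(-70,38,6)
    for s in(1,-1):
        r=(abs(z-40)<2)&(abs(j[:,0]-s*70)<9)
        print("rail",s,"in/out (x vs y)",edge(r,0,by,2 if s>0 else 98),edge(r,0,by,98 if s>0 else 2))
    pl=(abs(z-26)<2)&(abs(j[:,0])<55)
    print("plate +y end",edge(pl&(j[:,1]>60),1,np.arange(-20,50,5),99.5)," -y end",edge(pl&(j[:,1]<-40)&(j[:,1]>-100),1,np.arange(-50,50,5),.5))
    pv=(abs(z-54)<3.5)&(np.hypot(j[:,0]-72.5,j[:,1]-55)<25)
    a=j[pv];print("pivot cap",cv2.minEnclosingCircle(a.astype(np.float32)) if len(a) else None,z[pv].max() if len(a) else 0)
    k=(abs(z-87)<3)&(np.hypot(j[:,0]+42,j[:,1]-55)<25);a=j[k]
    if len(a): print("knob",len(a),cv2.minEnclosingCircle(a.astype(np.float32)))
E
python3 -c "
from fit import *
look()"
```

```text
bar lo/hi (y vs x) (array([ 0.047 , 46.6591]), 18) (array([4.66000e-02, 6.38281e+01]), 18)
rail 1 in/out (x vs y) (array([-4.70000e-03,  6.57329e+01]), 17) (array([-5.10000e-03,  7.53339e+01]), 17)
rail -1 in/out (x vs y) (array([-3.40000e-03, -6.40408e+01]), 16) (array([-5.60000e-03, -7.35233e+01]), 16)
plate +y end (array([ -1.0796, 121.8827]), 13)  -y end (array([ 3.70000e-03, -8.08324e+01]), 19)
pivot cap ((65.03995513916016, 56.54540252685547), 17.86014747619629) 56.29741680829278
knob 1867 ((-33.92776870727539, 53.330379486083984), 21.441429138183594)
```

The view shows the pivot at (306,43) and the knob held at (318,325). The bar is about 0.042 rad short of square against the rails in the same picture, so I'll move the knob about 4.9 mm further.

```bash
python3 -m creep '{"slide":[[0,0.24,0],[-0.03,0.24,0],[0,0,0],[0,0,0]],"turn":[-0.022,-0.021,0,0],"claw":[0.1,0.1,0.1,0.1]}'
python3 -c "
from fit import *
look()"
```

```text
clock: 20.58
eef_pos: [422.2, 29.5, 253.1]
eef_rot: [3.142, 0.003, -0.181]
wrist_force: [-7.0, 2.5, 1.9]
finger_gap: 18.9
finger_force: 15.0
bar lo/hi (y vs x) (array([7.5000e-03, 4.9553e+01]), 18) (array([6.00000e-03, 6.67424e+01]), 18)
rail 1 in/out (x vs y) (array([-3.90000e-03,  6.57198e+01]), 17) (array([-4.00000e-03,  7.52514e+01]), 17)
rail -1 in/out (x vs y) (array([-2.50000e-03, -6.40662e+01]), 17) (array([-1.30000e-03, -7.36322e+01]), 17)
plate +y end (array([ -1.0491, 121.2277]), 13)  -y end (array([ 1.10000e-03, -8.07585e+01]), 19)
pivot cap ((64.9363021850586, 56.765098571777344), 17.957923889160156) 57.01548636370373
knob 1860 ((-33.932281494140625, 57.13582992553711), 21.076997756958008)
```

Within about 4 mrad of square. I release by a small opening, lift and check.

```bash
python3 -m creep '{"slide":[[0.01,0.04,0],[0,0,0],[0,0,0],[0,0,0],[0,0,1],[0,0,2],[0,0,3],[0,0,3]],"turn":[0,0,0,0,0,0,0,0],"claw":[0.1,0.1,0.33,0.33,0.33,0.33,0.33,0.33]}'
python3 -m creep '{"slide":[[0,-2,4],[0,-5,3],[0,-5,0],[0,0,0],[0,0,0]],"turn":[0.02,0.02,0,0,0],"claw":[0.33,0.33,0.33,0.33,0.33]}'
python3 - <<'E'
from fit import *
look("pics/w6.png")
im,d=manip.camera("top");p,u,v=pts("top",d)
for q in("chip0","scraper_mid"):
  for r in manip.cut_out(q,"wrist"):print(q,r["score"],np.round(r["position"]))
E
```

```text
clock: 21.62
eef_pos: [422.4, 30.0, 345.1]
eef_rot: [-3.141, -0.001, -0.183]
wrist_force: [0.6, -1.0, -0.1]
finger_gap: 31.6
finger_force: 0.0
clock: 22.25
eef_pos: [422.4, -89.7, 413.7]
eef_rot: [-3.141, -0.0, -0.143]
wrist_force: [0.5, 0.3, -0.3]
finger_gap: 31.0
finger_force: 0.0
bar lo/hi (y vs x) (array([7.40000e-03, 4.99412e+01]), 18) (array([5.70000e-03, 6.67516e+01]), 18)
rail 1 in/out (x vs y) (array([-6.60000e-03,  6.57729e+01]), 17) (array([-7.30000e-03,  7.49415e+01]), 17)
rail -1 in/out (x vs y) (array([-1.70000e-03, -6.44548e+01]), 17) (array([ 5.20000e-03, -7.35249e+01]), 17)
plate +y end (array([ -2.1812, 156.4754]), 13)  -y end (array([ 1.18000e-02, -8.04477e+01]), 19)
pivot cap ((64.98845672607422, 56.4130973815918), 17.727596282958984) 56.38825086319588
knob 392 ((-42.10675048828125, 58.00666809082031), 9.392501831054688)
chip0 0.76 [358. 136.]
chip0 0.73 [356. 153.]
chip0 0.7 [356. 226.]
chip0 0.55 [366. 201.]
chip0 0.3 [185. 175.]
scraper_mid 0.9 [623. 100.]
scraper_mid 0.86 [522. 168.]
```

View pics/w6.png

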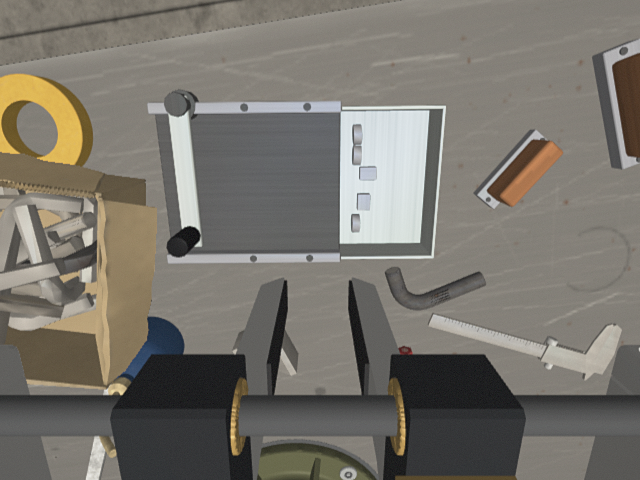

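The final view shows the stop arm square across the lane (pivot (178,102), knob (185,240)) and the five chips in the tray near (358,170). The scraper stands at (623,100), and the rod, caliper and tape are where they were.

```bash
python3 -c "
from cell import manip
print(manip.sign_off())"
```

```text
the job is handed in; nothing more can be done
None
```

The job is handed in: all five chips are in the tray, the scraper stands upright at its old spot clear of the jig, the stop arm is within about 5 mrad of square, and the other things on the bench look undisturbed.

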